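# Seat the keyed rose on the shower valve

## Robot

A 6-joint arm with a two-finger parallel gripper is mounted at the origin on the work surface. World frame = base frame: x ahead of the robot, y to its left, z up, the work surface at z = 0. Lengths are in mm, angles in rad, forces in N, time in s.
With the tool pointing down it reaches from about 350 to 975 mm from the base axis. Payload 7.1 kg.
Tool frame: the origin (TCP) lies at the very end of the fingers, on their centre line; the grasp point (between the pads) lies 19 mm behind it (ctrl.grip_point_offset is the distance from the TCP to the grasp point, in mm); z points along the fingers, y is the direction in which the jaws open and shut (so a half turn about z gives the same grasp; the last joint's range is limited). The gripper opens to 88 mm and grips with 3 to 60 N. Pads are 20 mm wide; open, the fingers measure 115 mm over their backs; the gripper's body (75 mm by 178 mm) begins 61 mm behind the grasp point.
Start: joints at [-1.256, 0.423, 1.63, -0, 1.089, -0.019], TCP at [204.789, -590.48, 222.675] pointing down, gripper open.
Joint ranges: [-3, 3], [-0.9, 2.11], [0.09, 2.58], [-1.31, 4.45], [0.11, 2.69], [-2.54, 2.54]. Speed limits (rad/s): [2.39, 2.39, 3.01, 3.14, 3.14, 3.14].

## Interface

Orientations are given as a rotation vector (axis times angle).
In Python, from workcell import ctrl gives the robot as it stands.
- The arm moves only by the tool move_arm, never from a script. Its argument "increments" is one flat list of numbers, 5 for each row, row after row: the closure in counts, from 0 (fully open) to 255 (shut), then the shift along the tool's x, y, z in mm, then the turn about the tool's z in degrees. In form: [grip, dx, dy, dz, yaw, grip, dx, dy, dz, yaw, ...]. A call has 1 to 12 rows; each row is the pose to reach, as a shift and turn from the pose measured when the call began, along the tool's axes at that moment; what a row does not reach only later rows make up. A row lasts 1/8 s, in which the tool goes at most 62.5 mm and 10.7 degrees, less where a joint would pass 70% of its speed; a pose out of reach is approached as far as the arm can. A call with a gripper value outside its range is refused whole. The fingers move at their own pace and stop on an object; the grip force is fixed at half the most. Time passes only in rows, so rows that repeat a pose let the fingers close. It gives the time, the measured TCP pose, the force and the opening at its end, in the units of the state.
- ctrl.get_obs(): the state, without advancing time (a new reading comes with each control period).
- ctrl.get_image(name): name is "side" or "top" or "wrist"; returns a dict with "frame" (384x512x3 uint8, red, green, blue), "vertical_fov" (degrees; the focal length in pixels is half the picture's height over the tangent of half this angle, whatever the lens; pixels are square), "cx", "cy" (the principal point, pixels), "pose" (4x4, takes a point from camera to world coordinates); the wrist camera has in their place "mount" (4x4, takes a point from camera to tool coordinates, whose origin is the TCP and whose axes are the flange's). Camera axes: x right, y down, z forward; pixel columns grow to the right and rows downward; lengths in mm; the calibration is good to about 2 mm. A picture is of the moment at which its call begins: read the wrist's pose just before it. There is no depth.
- ctrl.close_job(): hands the job in, once; it reports no verdict.
The state is a dict: "t": time; "qpos": joint angles; "qvel": joint speeds; "joint_torque": joint torques, N m; "ee_pos": TCP position; "orientation": TCP orientation; "ft_force": force on the tool from outside, world axes, zero at the start; "moment": the same for the moment, N m; "width": finger opening in mm.
Only numpy, scipy, OpenCV 4.12 (cv2) and the standard library are available. Lean on these libraries where they do the work, as an engineer would, in place of code of your own. Each camera call takes 0.05 s, during which the arm holds its last target.

## Task

On the plumbing shop's counter, push the upright peg of the valve's aluminium rose around with a fingertip until the notch in the rim is over the brass key, then press the rose down with a fingertip until it is fully home. Do not grasp or lift the rose, do not force it down, and leave the loose parts around it where they are.

Things in the scene. Friction and masses are not known exactly. Their poses are not given: they have to be found in the camera images.
- valve: stand of a shower valve, fixed: wooden block 180 x 180 x 22 mm, on it a black round flange (radius 83 mm, top 34 mm above the counter); copper pipe stubs 22 mm thick stick out 30 mm from its +y and -y sides. Origin at the centre of its underside, on the vertical axis of the rose; +x points to the key
- rose: aluminium disc, radius 68 mm, 8 mm thick, level on the valve's stem; it only turns about the vertical and slides up or down. One rim notch (from 50 mm radius to the rim, 16 mm wide inside, 22 mm at the rim), a hub (radius 16 mm) at its centre, a peg opposite the notch. Origin: centre of its underside, +x to the notch. Raised (start): face 59 mm above the counter; seated: 48 mm. About 0.2 kg
- rose_turn (a joint): turn of the rose (rad), growing counter-clockwise from above; 0 or 6.283 (a full turn) = notch exactly over the key. Starts between 0.6 and 5.68. Turns either way past any angle with a friction of 0.05 N m (1 N at the peg) and stays where left. The notch goes over the key when within about 0.06 rad; the key's rounded top centres it a little
- rose_press (a joint): how far the rose is pushed down (m): 0 at the start (raised), 0.011 = fully seated on its stop; negative = lifted. A sealing ring holds it at any height: it takes about 5 N to move and does not spring back. If the notch is not over the key the rose stops on the key after about 3 mm
- key (a point): top of the fixed brass key, at 62 mm from the axis, 48 mm above the counter. The key is a radial bar 10 mm wide with a rounded top, from 54 to 80 mm from the axis, so its outer 12 mm shows beyond the disc's rim.
- notch (a point): middle of the rose's notch, at 62 mm from the axis, level with the disc's face
- peg (a point): centre of the top of the rose's upright turning peg: 12 mm diameter, 22 mm above the disc's face, 52 mm from the axis, exactly opposite the notch
- hub (a point): centre of the flat top of the rose's hub, 12 mm above the disc's face (71 mm above the counter at the start, 60 mm seated): the place to press; 8 to 20 N is enough
- coupling: bystander: loose brass coupling, standing, 38 mm diameter, 42 mm high; origin at its underside
- tee: bystander: loose copper tee, lying, 68 x 52 mm, 32 mm high; origin under its middle
- tape_roll: bystander: loose white roll of tape, flat, 56 mm diameter, 16 mm high; origin at its underside
- tap_handle: bystander: loose steel tap handle, 22 mm high, round base 42 mm across with a lever out to 70 mm along its x; origin under the base
- carton: bystander: loose cardboard carton 90 x 70 x 65 mm; origin at the centre of its underside
- paste_jar: bystander: loose white jar, 64 mm diameter, 75 mm high; origin at its underside
- wrench: bystander: loose steel wrench, 180 mm long, lying flat; origin at its middle

How it is judged:
By the outcome, as a careful person would: the job done as asked, in the order asked, and still so for the second after the job is handed in, with the robot touching nothing.
It also fails if it takes over 48 s, if anything falls off the work surface, if the arm or the gripper's body presses on something with over 40 N, if the wrist force passes 120 N, or if a joint passes its speed limit or range.

## Working session

There is one attempt and no reset: what is moved stays moved. The work goes in short steps, Python scripts to look and compute and a tool call to move; the robot and the scene stay as the last step left them, time stands still between calls to the robot, and variables do not carry over. Pictures are saved under pics/ and viewed, and the job is handed in when it is done.

Besides the shell and the picture viewer there is one more tool, called after "Emit:" as a command line: name --argument value ..., lists and objects as JSON in quotes. move_arm: Moves the arm, as the interface text tells. Its arguments: {"type":"object","properties":{"increments":{"type":"array","items":{"type":"number"}}},"required":["increments"]}

```bash
mkdir -p pics; ls; python3 - <<'E'
from workcell import ctrl
import cv2,numpy as np
o=ctrl.get_obs();print({k:np.round(v,3) for k,v in o.items()})
for n in ("top","side","wrist"):
    im=ctrl.get_image(n);cv2.imwrite(f"pics/{n}0.png",im["frame"][:,:,::-1])
    print(n,im["vertical_fov"],im["cx"],im["cy"],np.round(im.get("pose",im.get("mount")),3).tolist())
E
```

```text
pics
{'t': np.float64(0.0), 'qpos': array([-1.256,  0.424,  1.631, -0.   ,  1.089, -0.019]), 'qvel': array([-0.   ,  0.   ,  0.   , -0.   , -0.003,  0.002]), 'joint_torque': array([ 3.0000e-03, -5.4462e+01, -2.7367e+01,  6.4000e-02,  2.3000e-02,
       -0.0000e+00]), 'ee_pos': array([ 204.626, -589.971,  221.909]), 'orientation': array([-3.096, -0.522,  0.   ]), 'ft_force': array([-0.748,  0.679, -0.107]), 'moment': array([ 0.02 ,  0.02 , -0.009]), 'width': np.float64(87.997)}
top 56.394008424558436 261.81660376354563 187.88419393875625 [[-0.118, -0.973, 0.2, 401.695], [-0.993, 0.114, -0.029, 92.309], [0.005, -0.202, -0.979, 1006.898], [0.0, 0.0, 0.0, 1.0]]
side 43.65140951595321 244.89449828467818 191.7627347206726 [[0.947, -0.236, 0.217, 349.124], [-0.321, -0.697, 0.642, -673.572], [-0.001, -0.678, -0.736, 944.169], [0.0, 0.0, 0.0, 1.0]]
wrist 58.10766851681412 252.3766136709643 192.19863748764675 [[-0.001, -0.963, -0.27, 73.558], [1.0, -0.001, -0.001, -0.616], [0.001, -0.27, 0.963, -162.243], [0.0, 0.0, 0.0, 1.0]]
```

View pics/top0.png

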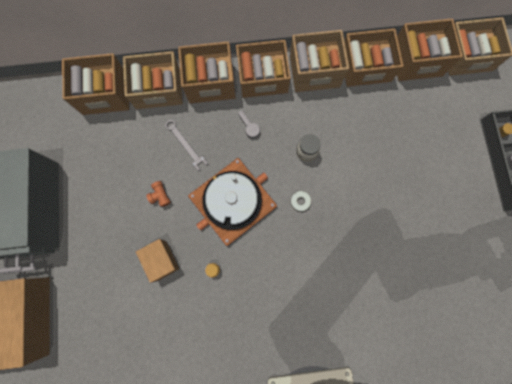

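View pics/side0.png

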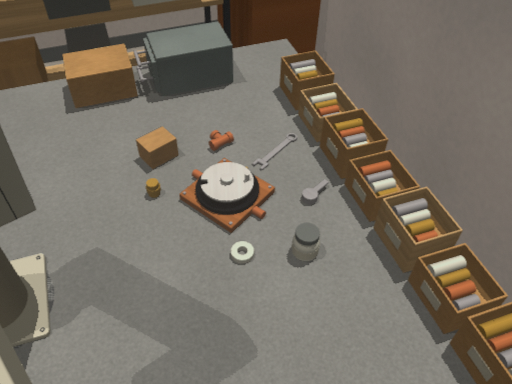

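The top view shows the rose at about (232,200), a dark notch near (227,219), and the peg probably near (236,181). I'll enlarge it to check.

```bash
python3 - <<'E'
import cv2,numpy as np
t=cv2.imread("pics/top0.png")[150:250,180:285];s=cv2.imread("pics/side0.png")[150:232,175:280]
t=cv2.resize(t,None,fx=5.5,fy=5.5,interpolation=cv2.INTER_CUBIC);s=cv2.resize(s,None,fx=7,fy=7,interpolation=cv2.INTER_CUBIC)
cv2.imwrite("pics/tz.png",t);cv2.imwrite("pics/sz.png",s)
E
```

```text
(no output)
```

View pics/tz.png

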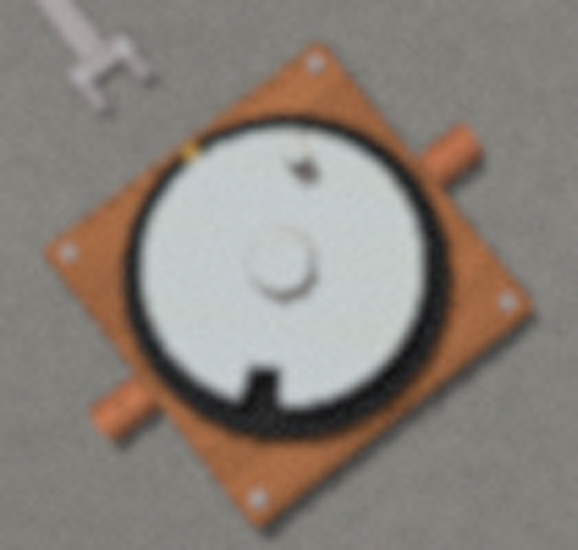

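View pics/sz.png

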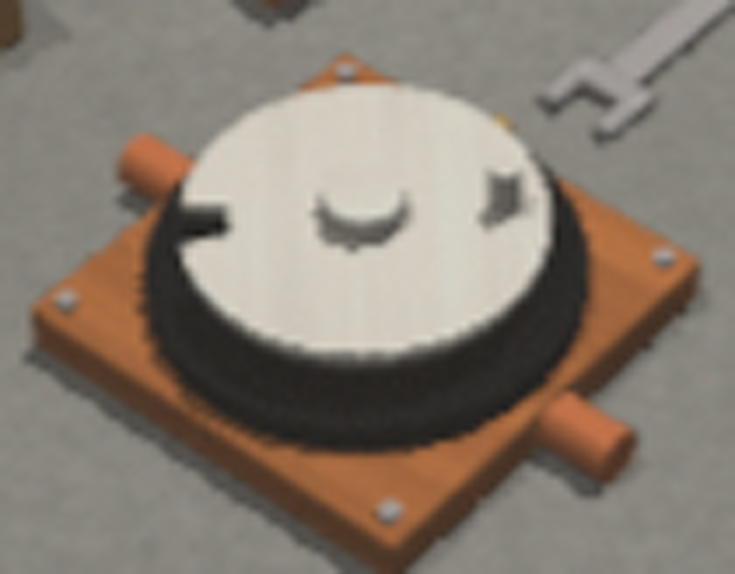

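The key shows at top zoom (193,152), the notch at (262,388), the peg at about (300,160) and the hub at (283,260). I'll convert these to world coordinates.

```bash
cat > h.py <<'E'
import numpy as np,cv2
def cam(im,pos=None,ori=None):
    h=im["frame"].shape[0];f=h/2/np.tan(np.radians(im["vertical_fov"])/2)
    if "pose" in im: P=np.array(im["pose"])
    else:
        from scipy.spatial.transform import Rotation as R
        T=np.eye(4);T[:3,:3]=R.from_rotvec(ori).as_matrix();T[:3,3]=pos;P=T@np.array(im["mount"])
    return f,im["cx"],im["cy"],P
def ray(c,u,v,z):
    f,cx,cy,P=c;d=P[:3,:3]@np.array([(u-cx)/f,(v-cy)/f,1]);o=P[:3,3]
    return o+d*(z-o[2])/d[2]
def proj(c,p):
    f,cx,cy,P=c;q=P[:3,:3].T@(np.array(p)-P[:3,3]);return f*q[0]/q[2]+cx,f*q[1]/q[2]+cy
E
python3 - <<'E'
from workcell import ctrl
from h import *
im=ctrl.get_image("top");c=cam(im);ims=ctrl.get_image("side");cs=cam(ims)
def t(x,y,z):return ray(c,180+(x+.5)/5.5-.5,150+(y+.5)/5.5-.5,z)
def s(x,y,z):return ray(cs,175+(x+.5)/7-.5,150+(y+.5)/7-.5,z)
for fn,nm,off,seg in((t,'top',None,None),):pass
# disc ellipse fit
for n,i,cc,(u,v) in (("top",im,c,(232,198)),("side",ims,cs,(228,183))):
    hsv=cv2.cvtColor(i["frame"],cv2.COLOR_RGB2HSV)
    m=((hsv[:,:,2]>150)&(hsv[:,:,1]<60)).astype(np.uint8)
    nl,l,st,ce=cv2.connectedComponentsWithStats(m)
    k=1+np.argmax([st[j,4] if np.hypot(*(ce[j]-[u,v]))<25 else 0 for j in range(1,nl)])
    cnt=max(cv2.findContours((l==k).astype(np.uint8),cv2.RETR_EXTERNAL,cv2.CHAIN_APPROX_NONE)[0],key=cv2.contourArea)
    hull=cv2.convexHull(cnt)[:,0]
    pts=np.array([ray(cc,a,b,59)[:2] for a,b in hull])
    print(n,st[k],cv2.minEnclosingCircle(pts.astype(np.float32)))
    A=np.c_[2*pts,np.ones(len(pts))];x=np.linalg.lstsq(A,(pts**2).sum(1),rcond=None)[0];print(x[:2],np.sqrt(x[2]+x[:2]@x[:2]))
print("hub",t(280,256,71),s(364,195,71))
C=x[:2]
print("key",t(193,152,44),s(503,123,44));print("notch",t(262,388,59),s(205,222,59))
print("screws",[t(*q,22)[:2].round() for q in((68,252),(316,64),(508,302),(257,498))],[s(*q,22)[:2].round() for q in((346,70),(664,257),(388,511),(66,300))])
print("stubs",t(468,140,22),t(105,420,22))
# bystanders rough
for nm,u,v,z in(("coupling",212,269,42),("tee",159,194,20),("tape",301,201,16),("handle",253,129,22),("jar",310,142,75),("carton",155,259,65),("w1",171,125,5),("w2",203,165,5)):print(nm,ray(c,u,v,z).round())
E
```

```text
top [ 206  174   50   49 1907] ((578.5210571289062, 151.1756134033203), 68.9627914428711)
[578.52989376 150.28370084] 67.73228110096281
side [ 201  162   52   39 1523] ((578.5297241210938, 153.18092346191406), 69.9347915649414)
[578.64073052 153.04356853] 68.92991930258762
hub [580.63736606 149.97636804  71.        ] [578.18540661 150.4238892   71.        ]
key [643.68645887 189.68036356  44.        ] [647.06805876 195.63848668  44.        ]
notch [519.57347124 165.80683452  59.        ] [522.12844274 167.23214996  59.        ]
screws [array([605., 260.]), array([688., 124.]), array([553.,  41.]), array([470., 177.])] [array([605., 265.]), array([689., 129.]), array([553.,  45.]), array([470., 180.])]
stubs [639.07196637  50.91627779  22.        ] [517.40689972 248.04243505  22.        ]
coupling [398. 219.  42.]
tee [620. 351.  20.]
tape [554. -42.  16.]
handle [780.  68.  22.]
jar [704. -81.  75.]
carton [441. 360.  65.]
w1 [827. 307.   5.]
w2 [694. 224.   5.]
```

Centre is about (579,152), key heading 31.5°, notch heading 165.5°, so the turn is about 134° and the peg is at −14.5°. I'll push clockwise with the closed fingers. First I go above, on the counter-clockwise side of the peg, with tool −y along the push.

```bash
cat > p.py <<'E'
import numpy as np
from workcell import ctrl
from scipy.spatial.transform import Rotation as R
def plan(targets):
    """targets: (x,y,z,tool-y heading deg); prints dx,dy,dz,yaw in present tool frame"""
    o=ctrl.get_obs();M=R.from_rotvec(o["orientation"]).as_matrix();p=o["ee_pos"]
    yh=np.degrees(np.arctan2(M[1,1],M[0,1]))
    print("t",round(float(o["t"]),2),"pos",p.round(1),"yhead",yh.round(1),"zax",M[:,2].round(3),"F",o["ft_force"].round(1),"w",round(float(o["width"]),1),"q6",round(float(o["qpos"][5]),2))
    for x,y,z,h in targets:
        d=M.T@(np.array([x,y,z])-p);w=-(((h-yh)+180)%360-180)
        print(d.round(1),w.round(1))
E
python3 - <<'E'
from p import *
plan([(637,170,200,75.5)])
E
```

```text
t 0.25 pos [ 204.7 -590.2  222.3] yhead -70.9 zax [-0.     0.001 -1.   ] F [ 0.4  0.5 -0.6] w 88.0 q6 -0.02
[ 657.5 -576.6   22.7] -146.4
```

Emit:
move_arm --increments '[255,40,-35,0,-9,255,80,-70,0,-18,255,120,-105,0,-27,255,160,-140,0,-36,255,200,-175,0,-45,255,240,-210,0,-54,255,280,-245,0,-63,255,320,-280,0,-72,255,360,-315,0,-81,255,400,-350,0,-90,255,440,-385,5,-99,255,480,-420,10,-108]'

```text
t: 1.75
ee_pos: [521.4, -34.5, 212.7]
orientation: [1.391, 2.817, 0.001]
ft_force: [-0.4, -0.7, 1.0]
width: 0.6
```

```bash
python3 - <<'E'
from p import *
plan([(637,170,200,75.5)])
E
```

```text
t 1.75 pos [521.4 -34.5 212.7] yhead 37.4 zax [ 0.     0.001 -1.   ] F [-0.4 -0.7  1. ] w 0.6 q6 -0.74
[ 92.2 216.1  12.9] -38.1
```

Emit:
move_arm --increments '[255,23,54,3,-9.5,255,46,108,6,-19,255,69,162,9,-28.5,255,92,216,13,-38,255,92,216,13,-38]'

```text
t: 2.38
ee_pos: [638.1, 173.3, 199.1]
orientation: [0.391, 3.116, 0.002]
ft_force: [0.0, -0.3, -0.1]
width: -0.1
```

```bash
python3 - <<'E'
from p import *
from h import *
plan([])
o=ctrl.get_obs();im=ctrl.get_image("wrist");c=cam(im,o["ee_pos"],o["orientation"])
cv2.imwrite("pics/w1.png",im["frame"][:,:,::-1])
np.savez("w1.npz",frame=im["frame"],f=c[0],cx=c[1],cy=c[2],P=c[3])
E
```

```text
t 2.38 pos [638.1 173.3 199.1] yhead 75.7 zax [ 0.001  0.001 -1.   ] F [ 0.  -0.3 -0.1] w -0.1 q6 -1.07
```

View pics/w1.png

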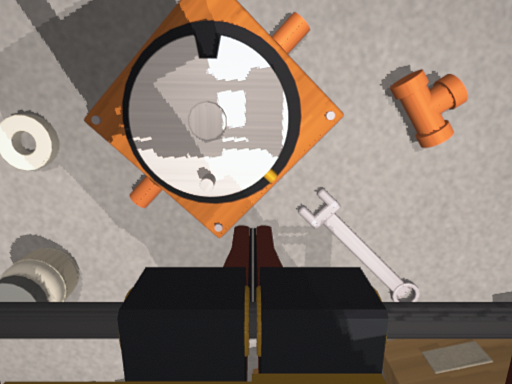

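The wrist view shows hub (207,121), notch (207,47), key (270,176) and peg (208,177). The closed fingertips are at (253,228).

```bash
python3 - <<'E'
from h import *
z=np.load("w1.npz");c=(float(z["f"]),float(z["cx"]),float(z["cy"]),z["P"])
f=z["frame"][:,:,::-1];cv2.imwrite("pics/w1a.png",cv2.resize(f[0:240,90:350],None,fx=2.9,fy=2.5,interpolation=cv2.INTER_CUBIC))
for n,u,v,h in (("hub",207.5,121,71),("notch_in",208,57,59),("notch_rim",206.5,30,59),("key",271,177,46),("peg",208,177,81),("s1",331,116,22),("s2",219,228,22),("s3",96,120,22),("tipL",239,228,199),("tipR",270,228,199)):print(n,ray(c,u,v,h).round(1))
E
```

```text
hub [576.7 151.5  71. ]
notch_in [527.9 164.7  59. ]
notch_rim [508.1 169.2  59. ]
key [641.7 191.1  46. ]
peg [620.3 140.4  81. ]
s1 [603.3 260.9  22. ]
s2 [687.3 125.3  22. ]
s3 [551.  41.  22.]
tipL [626.7 169.7 199. ]
tipR [630.5 184.8 199. ]
```

View pics/w1a.png

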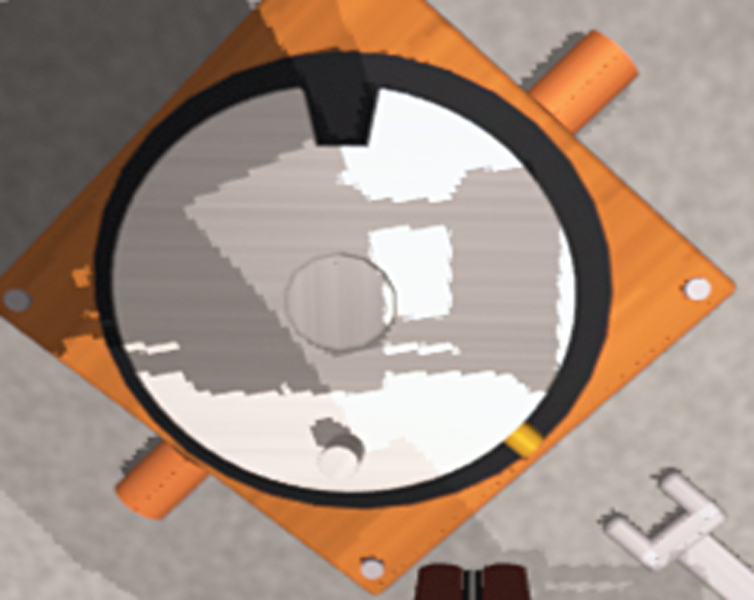

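Refined values: centre (578,151.7), key 31.7°, peg about −14.2°, notch 165.8°. Now I descend beside the peg.

```bash
cat >> p.py <<'E'
C=np.array([578,151.7])
def at(phi,d,z=66):
    a=np.radians(phi);r=np.array([np.cos(a),np.sin(a)]);t=np.array([-r[1],r[0]])
    return (*(C+52*r+d*t),z,phi+90)
E
python3 - <<'E'
from p import *
plan([at(-14.2,31,100),at(-14.2,31,66)])
E
```

```text
t 2.42 pos [637.  171.3 199. ] yhead 75.5 zax [-0.  0. -1.] F [ 0.4 -0.9 -0.3] w -0.0 q6 -1.07
[ 0.3 -2.5 99. ] -0.3
[  0.3  -2.5 133. ] -0.3
```

Emit:
move_arm --increments '[255,0,-2,40,0,255,0,-2,80,0,255,0,-2,110,0,255,0,-2,125,0,255,0,-2,133,0,255,0,-2,133,0]'

```text
t: 3.18
ee_pos: [636.6, 169.1, 66.4]
orientation: [-0.397, -3.116, -0.0]
ft_force: [-0.4, 1.1, 0.2]
width: 0.2
```

```bash
python3 - <<'E'
from p import *
from h import *
plan([at(p,20) for p in (-14.2,-20,-27,-35,-43,-51,-59,-67)])
o=ctrl.get_obs();im=ctrl.get_image("wrist");c=cam(im,o["ee_pos"],o["orientation"])
cv2.imwrite("pics/w2.png",im["frame"][:,:,::-1])
E
```

```text
t 3.17 pos [636.6 169.1  66.4] yhead 75.5 zax [-0.  0. -1.] F [-0.4  1.1  0.2] w 0.2 q6 -1.08
[  0.5 -11.2   0.4] -0.3
[ -1.3 -16.6   0.4] 5.5
[ -2.7 -23.2   0.4] 12.5
[ -3.3 -31.    0.4] 20.5
[ -2.9 -38.7   0.4] 28.5
[ -1.3 -46.4   0.4] 36.5
[  1.3 -53.7   0.4] 44.5
[  4.9 -60.6   0.4] 52.5
```

View pics/w2.png

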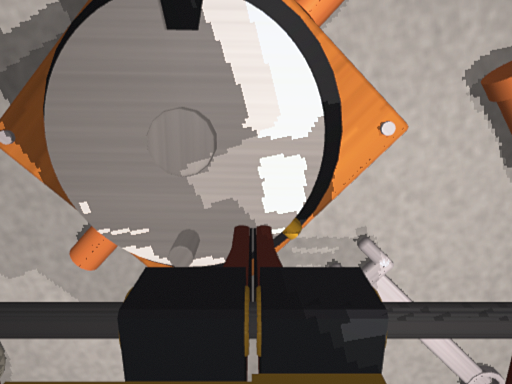

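The peg (183,250) stands clear, left of the fingertip (253,240) at finger height. Pushing clockwise.

Emit:
move_arm --increments '[255,0.5,-11,0,0,255,-1.3,-16.6,0,5.5,255,-2.7,-23.2,0,12.5,255,-3.3,-31,0,20.5,255,-2.9,-38.7,0,28.5,255,-1.3,-46.4,0,36.5,255,1.3,-53.7,0,44.5,255,4.9,-60.6,0,52.5,255,4.9,-60.6,0,52.5]'

```text
t: 4.35
ee_pos: [617.2, 111.1, 67.8]
orientation: [1.732, 2.619, 0.002]
ft_force: [-0.5, -0.8, 0.5]
width: 0.3
```

```bash
python3 - <<'E'
from p import *
from h import *
plan([at(p,20) for p in (-75,-83,-91,-99,-107,-115,-123,-131,-136,-140)])
o=ctrl.get_obs();im=ctrl.get_image("wrist");c=cam(im,o["ee_pos"],o["orientation"])
cv2.imwrite("pics/w3.png",im["frame"][:,:,::-1])
print([np.round(proj(c,(*(C+62*np.array([np.cos(a),np.sin(a)])),59))) for a in np.radians([113,31.7])])
E
```

```text
t 4.35 pos [617.2 111.1  67.8] yhead 23.0 zax [ 0.002  0.001 -1.   ] F [-0.5 -0.8  0.5] w 0.3 q6 -0.24
[-1.6 -7.7  1.8] 8.0
[ -2.8 -15.4   1.8] 16.0
[ -3.  -23.1   1.8] 24.0
[ -2.  -30.8   1.8] 32.0
[ -0.  -38.4   1.7] 40.0
[  3.  -45.5   1.7] 48.0
[  7.  -52.2   1.7] 56.0
[ 11.9 -58.2   1.7] 64.0
[ 15.4 -61.6   1.7] 69.0
[ 18.4 -64.1   1.7] 73.0
[array([207.,   2.]), array([337., 122.])]
```

View pics/w3.png

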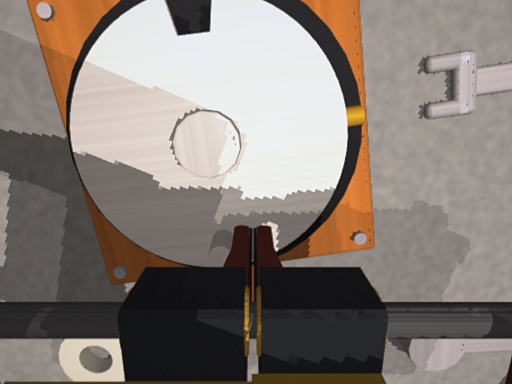

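The rose is turning, with the notch now at (190,15) and the peg touching the finger at (222,245). Continuing the push.

Emit:
move_arm --increments '[255,-1.6,-7.7,1,8,255,-2.8,-15.4,1.5,16,255,-3,-23.1,1.5,24,255,-2,-30.8,1.5,32,255,0,-38.4,1.5,40,255,3,-45.5,1.5,48,255,7,-52.2,1.5,56,255,11.9,-58.2,1.5,64,255,15.4,-61.6,1.5,69,255,15.4,-61.6,1.5,69]'

```text
t: 5.65
ee_pos: [554.5, 101.6, 66.3]
orientation: [2.909, 1.185, 0.003]
ft_force: [-0.0, -0.5, 0.8]
width: 0.6
```

```bash
python3 - <<'E'
from p import *
from h import *
plan([])
o=ctrl.get_obs();im=ctrl.get_image("wrist");c=cam(im,o["ee_pos"],o["orientation"])
cv2.imwrite("pics/w4.png",im["frame"][:,:,::-1])
np.savez("w4.npz",frame=im["frame"],f=c[0],cx=c[1],cy=c[2],P=c[3])
im=ctrl.get_image("top")
cv2.imwrite("pics/t4.png",cv2.resize(im["frame"][140:260,170:300,::-1],None,fx=5,fy=5,interpolation=cv2.INTER_CUBIC))
E
```

```text
t 5.65 pos [554.5 101.6  66.3] yhead -45.7 zax [ 0.002  0.001 -1.   ] F [-0.  -0.5  0.8] w 0.6 q6 0.96
```

View pics/w4.png

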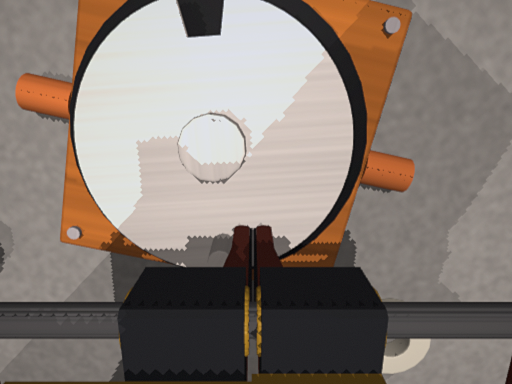

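View pics/t4.png

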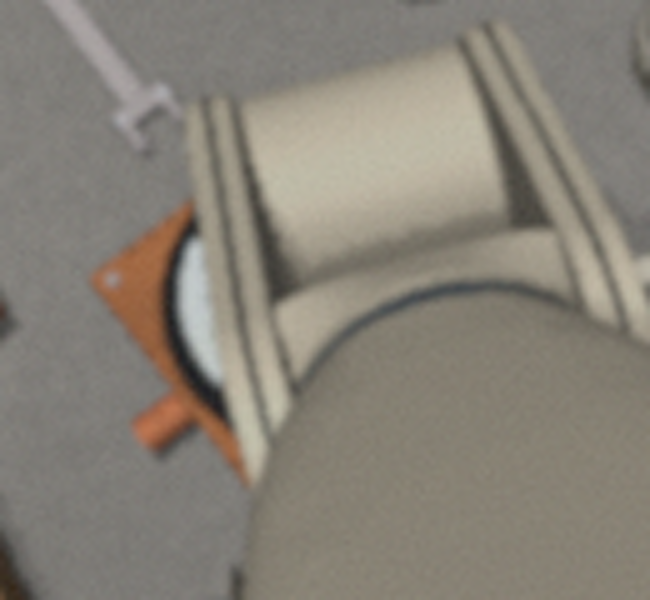

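Notch inner edge mid is (204.5,35), hub about (212,147).

```bash
python3 - <<'E'
from h import *
z=np.load("w4.npz");c=(float(z["f"]),float(z["cx"]),float(z["cy"]),z["P"])
f=z["frame"];g=cv2.cvtColor(f,cv2.COLOR_RGB2GRAY)
for r in (6,12,18,24,30): 
    row=g[r,140:260];k=np.where(row<90)[0];print(r,k.min()+140,k.max()+140,end=" | ")
m=(g[:34,170:235]<90)
h=ray(c,212,147,71);n=ray(c,204.5,36,59);print(h,n)
for CC in (h[:2],[578,151.7]):
    d=n[:2]-CC;print(np.degrees(np.arctan2(d[1],d[0])),np.hypot(*d))
for u,v in((189,36),(220,36)):print(ray(c,u,v,59))
E
```

```text
6 140 222 | 12 181 221 | 18 183 221 | 24 184 220 | 30 186 220 | [577.66699953 151.06914811  71.        ] [610.22535158 187.3297141   59.        ]
48.07934161121373 48.7326885620038
47.87218335906217 48.041126248630505
[605.32568588 192.35424715  59.        ]
[615.12489178 182.30530974  59.        ]
```

The notch is at 48.0° against the key's 31.7°, so 16.3° remains. The effective contact offset is about 16.4 mm. Next I move to 1° short.

```bash
python3 - <<'E'
from p import *
plan([at(p,16.4) for p in (-135,-139,-143,-147.3)])
E
```

```text
t 5.75 pos [554.8 101.5  66.2] yhead -45.7 zax [ 0.002  0.001 -1.   ] F [ 0.1  1.  -1. ] w 0.3 q6 0.96
[-0.2 -2.7  0.2] -0.7
[-1.2 -6.3  0.2] 3.3
[ -2.  -10.1   0.2] 7.3
[ -2.6 -14.1   0.2] 11.6
```

Emit:
move_arm --increments '[255,-0.2,-2.7,0,0,255,-1.2,-6.3,0,3.3,255,-2,-10.1,0,7.3,255,-2.6,-14.1,0,11.6,255,-2.6,-14.1,0,11.6,255,-2.6,-14.1,0,11.6]'

```text
t: 6.5
ee_pos: [543.1, 109.8, 66.2]
orientation: [-3.013, -0.888, -0.003]
ft_force: [0.8, -0.3, -0.0]
width: 0.6
```

```bash
python3 - <<'E'
from p import *
from h import *
plan([])
o=ctrl.get_obs();im=ctrl.get_image("wrist");c=cam(im,o["ee_pos"],o["orientation"])
cv2.imwrite("pics/w5.png",cv2.resize(im["frame"][:260,60:380,::-1],None,fx=2.3,fy=2.3,interpolation=cv2.INTER_CUBIC))
g=cv2.cvtColor(im["frame"],cv2.COLOR_RGB2GRAY)
for r in (6,12,18,24,30): 
    row=g[r,140:260];k=np.where(row<90)[0];print(r,k.min()+140 if len(k) else 0,k.max()+140 if len(k) else 0,end=" | ")
np.savez("w5.npz",frame=im["frame"],f=c[0],cx=c[1],cy=c[2],P=c[3])
E
```

```text
t 6.5 pos [543.1 109.8  66.2] yhead -57.2 zax [ 0.002  0.001 -1.   ] F [ 0.8 -0.3 -0. ] w 0.6 q6 1.17
6 140 239 | 12 198 238 | 18 199 237 | 24 200 236 | 30 202 235 |
```

View pics/w5.png

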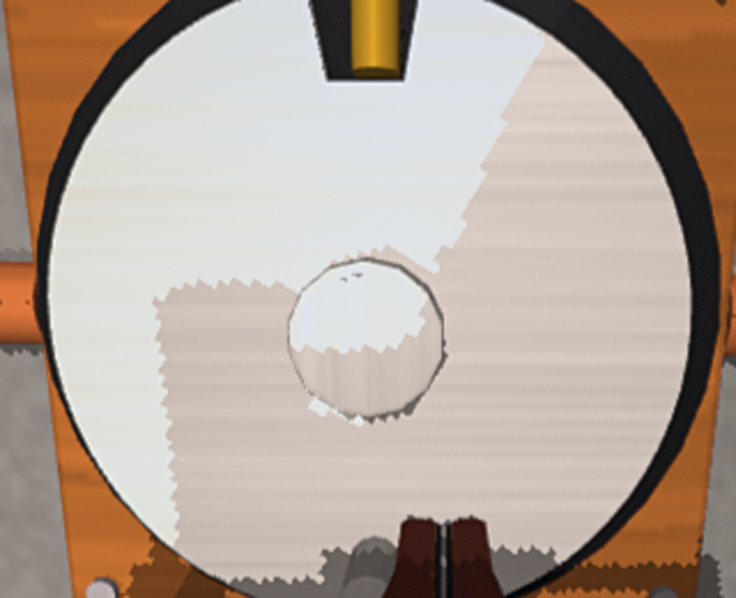

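The key (zoom columns 351–400) shows inside the notch (328–405), so the notch is slightly off. I'll quantify with the heights.

```bash
python3 - <<'E'
from h import *
z=np.load("w5.npz");c=(float(z["f"]),float(z["cx"]),float(z["cy"]),z["P"])
hsv=cv2.cvtColor(z["frame"],cv2.COLOR_RGB2HSV);g=hsv[:,:,2]
for r in (5,10,15,20,25):
    row=hsv[r,190:250];k=np.where((row[:,1]>130)&(row[:,2]>90))[0]+190
    d=np.where(g[r,190:250]<110)[0]+190; 
    u=(k.min()+k.max())/2; nu=(min(d.min(),k.min())+max(d.max(),k.max()))/2
    K=ray(c,u,r,46);N=ray(c,nu,r,59);a=[np.degrees(np.arctan2(*(P[:2]-[578,151.7])[::-1])).round(2) for P in(K,N)]
    b=[np.degrees(np.arctan2(*(P[:2]-ray(c,219,147,71)[:2])[::-1])).round(2) for P in(K,N)]
    print(r,k.min(),k.max(),d.min(),d.max(),a,b)
print(ray(c,60+366/2.3,338/2.3,71))
E
```

```text
5 213 232 196 240 [np.float64(31.66), np.float64(32.53)] [np.float64(31.91), np.float64(32.78)]
10 213 232 196 239 [np.float64(31.67), np.float64(32.79)] [np.float64(31.93), np.float64(33.04)]
15 213 232 198 238 [np.float64(31.68), np.float64(32.62)] [np.float64(31.94), np.float64(32.88)]
20 213 232 199 237 [np.float64(31.69), np.float64(32.67)] [np.float64(31.96), np.float64(32.94)]
25 213 232 200 236 [np.float64(31.7), np.float64(32.73)] [np.float64(31.98), np.float64(33.01)]
[577.34591556 150.90176906  71.        ]
```

Only 1.0° (0.017 rad) remains, which is within tolerance. I'll add one small nudge, then back away.

Emit:
move_arm --increments '[255,0,-0.9,0,1,255,0,-0.9,0,1,255,0,-0.9,0,1,255,0,8,0,1,255,0,12,-10,1,255,0,12,-35,1,255,0,12,-45,1,255,0,12,-45,1]'

```text
t: 7.55
ee_pos: [550.3, 99.6, 112.1]
orientation: [-3.021, -0.861, -0.006]
ft_force: [-0.5, 0.2, -0.8]
width: 0.3
```

```bash
python3 - <<'E'
from p import *
from h import *
plan([(578,151.5,95,-57),(578,151.5,76,-57)])
o=ctrl.get_obs();im=ctrl.get_image("wrist");c=cam(im,o["ee_pos"],o["orientation"])
cv2.imwrite("pics/w6.png",cv2.resize(im["frame"][:260,60:380,::-1],None,fx=2.3,fy=2.3,interpolation=cv2.INTER_CUBIC))
np.savez("w6.npz",frame=im["frame"],f=c[0],cx=c[1],cy=c[2],P=c[3])
z={"frame":im["frame"]}
hsv=cv2.cvtColor(z["frame"],cv2.COLOR_RGB2HSV);g=hsv[:,:,2]
print([np.round(proj(c,(578+r*.851,151.7+r*.525,h))) for r,h in((52,59),(62,48))])
E
```

```text
t 7.55 pos [550.3  99.6 112.1] yhead -58.2 zax [ 0.004  0.001 -1.   ] F [-0.5  0.2 -0.8] w 0.3 q6 1.17
[ 50.8 -29.5  17.3] -1.2
[ 50.8 -29.5  36.3] -1.2
[array([203.,  43.]), array([205.,  28.])]
```

View pics/w6.png

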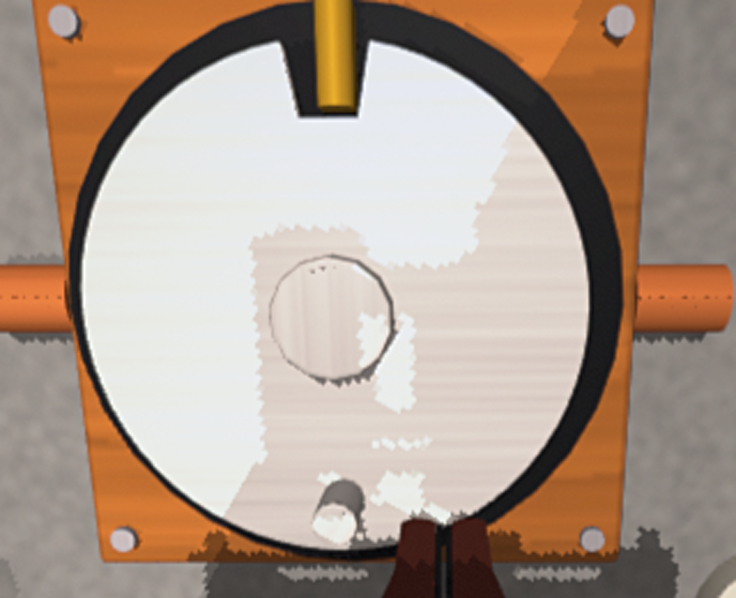

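The key sits centred in the notch: 8 px offset, of which about 7 px is expected parallax. Next I go over the hub.

Emit:
move_arm --increments '[255,25,-15,0,0,255,51,-29.5,5,0,255,51,-29.5,20,0,255,51,-29.5,32,0,255,51,-29.5,36,0,255,51,-29.5,36,0]'

```text
t: 8.35
ee_pos: [576.9, 150.9, 74.9]
orientation: [-3.021, -0.86, -0.002]
ft_force: [0.0, -0.9, -0.3]
width: 0.7
```

```bash
python3 - <<'E'
from p import *
plan([(578,151.5,z,-58.2) for z in (71,64,60)])
E
```

```text
t 8.35 pos [576.9 150.9  74.9] yhead -58.2 zax [ 0.001  0.    -1.   ] F [ 0.  -0.9 -0.3] w 0.7 q6 1.25
[1.2 0.  3.9] -0.0
[ 1.2  0.  10.9] -0.0
[ 1.2  0.  14.9] -0.0
```

Emit:
move_arm --increments '[255,1,0,2,0,255,1,0,3,0,255,1,0,4,0,255,1,0,5,0,255,1,0,6,0,255,1,0,7,0,255,1,0,7,0]'

```text
t: 9.22
ee_pos: [578.0, 151.4, 67.9]
orientation: [-3.022, -0.86, -0.002]
ft_force: [0.3, -0.6, 1.0]
width: 0.1
```

Emit:
move_arm --increments '[255,0,0,1,0,255,0,0,2,0]'

```text
t: 9.48
ee_pos: [578.0, 151.4, 65.9]
orientation: [-3.022, -0.86, -0.002]
ft_force: [-0.2, -1.8, 3.5]
width: 0.6
```

```bash
python3 - <<'E'
from p import *
from h import *
plan([])
o=ctrl.get_obs();im=ctrl.get_image("wrist")
cv2.imwrite("pics/w7.png",im["frame"][:,:,::-1])
im=ctrl.get_image("side")
cv2.imwrite("pics/s7.png",cv2.resize(im["frame"][120:240,160:300,::-1],None,fx=5,fy=5,interpolation=cv2.INTER_CUBIC))
E
```

```text
t 9.47 pos [578.  151.4  65.9] yhead -58.2 zax [ 0.001  0.001 -1.   ] F [-0.2 -1.8  3.5] w 0.6 q6 1.25
```

View pics/w7.png

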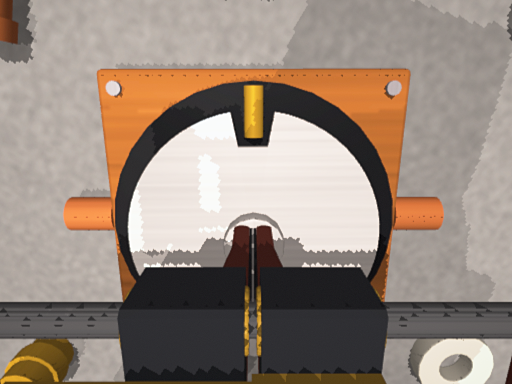

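View pics/s7.png

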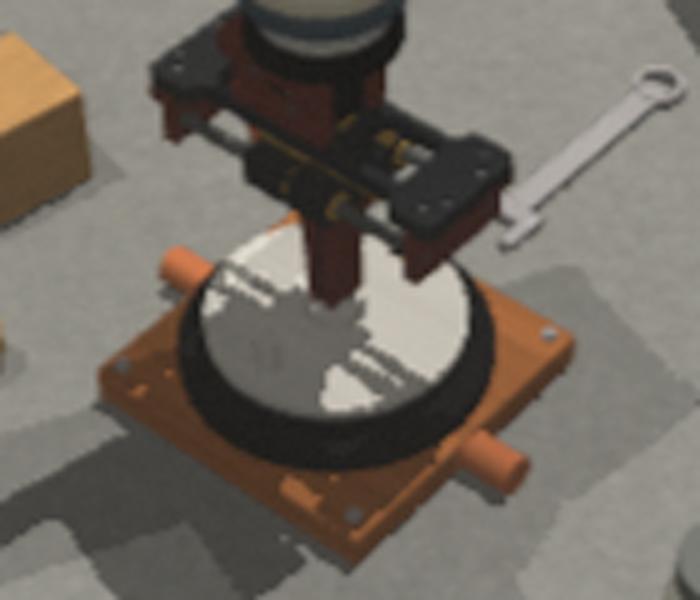

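The notch (236–272) straddles the key (244–263) and is centred on it. The force is a few newtons, as the seal should give. Continuing down.

Emit:
move_arm --increments '[255,0,0,1,0,255,0,0,2,0,255,0,0,3,0,255,0,0,4,0]'

```text
t: 10.07
ee_pos: [578.0, 151.4, 61.7]
orientation: [-3.021, -0.86, -0.002]
ft_force: [-0.3, -1.1, 2.6]
width: 0.3
```

Emit:
move_arm --increments '[255,0,0,0.7,0,255,0,0,1.2,0,255,0,0,1.2,0]'

```text
t: 10.45
ee_pos: [578.0, 151.4, 60.4]
orientation: [-3.022, -0.86, -0.002]
ft_force: [0.3, -1.0, 1.4]
width: 0.8
```

Emit:
move_arm --increments '[255,0,0,0.5,0,255,0,0,0.5,0]'

```text
t: 10.7
ee_pos: [578.0, 151.4, 60.3]
orientation: [-3.022, -0.86, -0.002]
ft_force: [-1.1, -1.6, 6.5]
width: 0.8
```

Emit:
move_arm --increments '[255,0,0,0.5,0,255,0,0,0.5,0]'

```text
t: 10.95
ee_pos: [578.0, 151.4, 60.3]
orientation: [-3.021, -0.86, -0.002]
ft_force: [-2.4, -1.7, 8.2]
width: 0.0
```

Position has stopped at 60.3 and the force is rising, so it is on the stop. One firmer press, within the 8–20 N range, to confirm.

Emit:
move_arm --increments '[255,0,0,0.9,0,255,0,0,0.9,0,255,0,0,0.9,0]'

```text
t: 11.32
ee_pos: [578.0, 151.4, 60.3]
orientation: [-3.021, -0.86, -0.003]
ft_force: [-2.8, -1.6, 10.8]
width: 0.3
```

Emit:
move_arm --increments '[255,0,0,1.4,0,255,0,0,1.4,0,255,0,0,1.4,0]'

```text
t: 11.7
ee_pos: [578.1, 151.4, 60.2]
orientation: [-3.022, -0.86, -0.003]
ft_force: [-4.2, -3.1, 15.4]
width: 0.8
```

At 15 N there was no further travel, so it is home. Now I retreat straight up and look.

Emit:
move_arm --increments '[255,0,0,-4,0,255,0,0,-20,0,255,0,0,-60,0,255,0,0,-110,0,255,0,0,-140,0,255,-60,0,-140,0,255,-80,0,-140,0,255,-80,0,-140,0]'

```text
t: 12.7
ee_pos: [509.0, 108.8, 200.9]
orientation: [-3.022, -0.859, -0.004]
ft_force: [0.4, 0.3, 0.3]
width: 0.4
```

```bash
python3 - <<'E'
from p import *
from h import *
plan([])
o=ctrl.get_obs();im=ctrl.get_image("wrist");c=cam(im,o["ee_pos"],o["orientation"])
cv2.imwrite("pics/w8.png",im["frame"][:,:,::-1])
i2=ctrl.get_image("side");cv2.imwrite("pics/s8.png",i2["frame"][:,:,::-1]);cs=cam(i2)
i3=ctrl.get_image("top");cv2.imwrite("pics/t8.png",i3["frame"][:,:,::-1])
# disc radius in wrist picture at candidate heights
hsv=cv2.cvtColor(im["frame"],cv2.COLOR_RGB2HSV)
m=((hsv[:,:,2]>110)&(hsv[:,:,1]<50)).astype(np.uint8)
u,v=map(int,proj(c,(590,165,48)));n,l=cv2.connectedComponents(m);k=l[v,u]
cnt=max(cv2.findContours((l==k).astype(np.uint8),cv2.RETR_EXTERNAL,cv2.CHAIN_APPROX_NONE)[0],key=cv2.contourArea)
hull=cv2.convexHull(cnt)[:,0]
for h in (59,54,48):
    p=np.array([ray(c,a,b,h)[:2] for a,b in hull]);A=np.c_[2*p,np.ones(len(p))];x=np.linalg.lstsq(A,(p**2).sum(1),rcond=None)[0];print(h,x[:2].round(1),np.sqrt(x[2]+x[:2]@x[:2]).round(1))
E
```

```text
t 12.7 pos [509.  108.8 200.9] yhead -58.3 zax [ 0.002  0.001 -1.   ] F [0.4 0.3 0.3] w 0.4 q6 1.2
59 [576.8 151.2] 66.0
54 [576.8 151.2] 67.0
48 [577.  151.3] 68.3
```

View pics/w8.png

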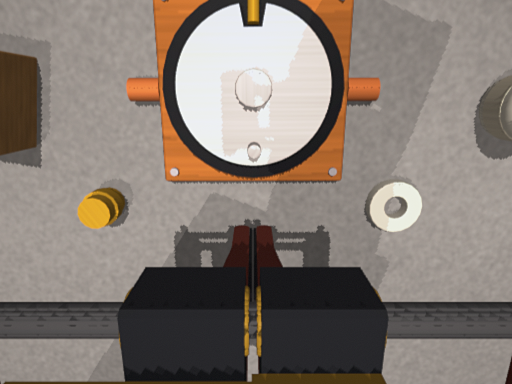

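View pics/s8.png

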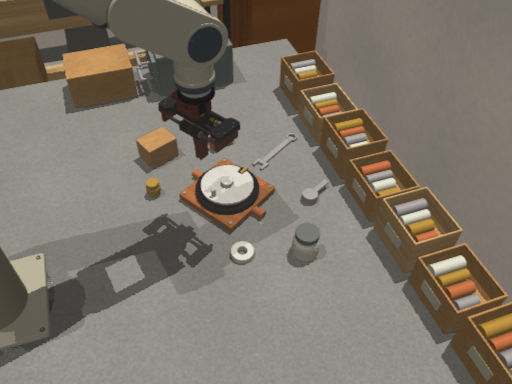

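The disc's radius comes out at 68.3 mm at the seated height of 48 mm, against 66.0 mm at the raised height. The key fills the notch at (253,12), and the bystanders are at their original pixels in the side view. Handing in.

```bash
python3 - <<'E'
from workcell import ctrl
ctrl.close_job()
E
```

```text
the job is handed in; nothing more can be done
```

The rose is turned onto the key and pressed fully home, and I handed the job in at about 13 s.

- **Turn:** I pushed the peg about 134° clockwise with the closed fingertips, without grasping or lifting the rose. One wrist picture put the notch 1° off, so I nudged it once more, and after that the key sat centred in the notch.
- **Press:** I pressed the hub down in roughly 1 mm steps. It stopped with the fingertip at about 60.3 mm, where 60 mm is the nominal seated height, and 15 N gave almost no further travel (0.1 mm).
- **Last checks:** After backing away, the disc fitted a radius of 68.3 mm at the seated height (true 68 mm), against 66.0 mm at the raised height. The key was in the notch. By eye, the loose parts were in their original places in the side view. I saved a final top view but did not examine it.

No check failed or disagreed.

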